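Close up two chip trays for shipping

ROBOT

A 6-joint arm with a two-finger parallel gripper is mounted at the origin on a cart in front of the work surface, level with it; the furniture and walls round the work are solid. World frame = base frame: x ahead of the robot, y to its left, z up, the work surface at z = 0. Lengths are in m, angles in degrees, forces in N, time in s.
With the tool pointing down it reaches from about 0.25 to 0.775 m from the base axis. Payload 4 kg.
Tool frame: the origin (TCP) lies on the centre line of the jaws, within the pads' length; the fingertips stand 19 mm ahead of it and the grasp point (between the pads) is the TCP (env.tips_ahead is the distance from the TCP to the fingertips, in m); z points along the fingers, y is the line along which they close (so a half turn about z gives the same grasp; the last joint's range is limited). The gripper opens to 85 mm and grips with 20 to 120 N. Pads are 22 mm wide; open, the fingers measure 114 mm over their backs; the gripper's body (76 mm by 85 mm) begins 54 mm behind the grasp point. The pads swing forward as they close: fully open they stand 13 mm farther back than shut.
Start: joints at [64.28, 4.996, 78.535, -0, 96.463, -5.907], TCP at [0.186, 0.517, 0.25] pointing down, gripper open.
Joint ranges: [-177.83, 177.83], [-43.37, 116.18], [15.69, 146.23], [-61.86, 241.86], [9.47, 152.12], [-147.06, 147.06]. Speed limits (degrees/s): [159.86, 159.86, 180, 180, 180, 180].

INTERFACE

Orientations are given as a 3x3 rotation matrix whose columns are the frame's x, y, z axes.
In Python, from cell import env, imaging, ticket gives the robot as it stands.
- The arm moves only by the shell command python3 -m jog 'ROWS' [OPENING] [FORCE]. ROWS is JSON, a list of rows, each a list of 6 numbers: the shift along the tool's x, y, z in m, then the turn, a rotation vector about the tool's x, y, z in units of 5 degrees (1.0 is 5 degrees). A call has 1 to 5 rows; each row is the pose to reach, as a shift and turn from the pose commanded when the call began, along the tool's axes at that moment; what a row does not reach only later rows make up. A row lasts 1/8 s, in which the tool goes at most 62.5 mm and 10.7 degrees, less where a joint would pass 70% of its speed; a pose out of reach is approached as far as the arm can. A call with a gripper value outside its range is refused whole. OPENING is the closure, from 0 (fully open) to 1 (shut), set as the call begins (- or left out, the last holds). The fingers move at their own pace and stop on an object; FORCE is the grip in N (left out, the last holds). Time passes only in rows, so rows that repeat a pose let the fingers close. It gives the time, the measured TCP pose, the force, the opening and the grip force at its end, in the units of the state.
- env.observe(): the state, without advancing time (a new reading comes with each control period).
- imaging.get_image(name): name is "side" or "top"; returns a dict with "pixels" (384x512x3 uint8, blue, green, red), "z_map" (384x512 float32, m along the optical axis (not along the pixel's ray), 0 where there is no reading), "fovy" (degrees; the focal length in pixels is half the picture's height over the tangent of half this angle, whatever the lens; pixels are square), "cx", "cy" (the principal point, pixels), "k1" (the pictures are not rectified: a ray, as slopes to the right and down, at radius r is drawn at 1 + k1 r^2 times it, then the intrinsics apply), "camera_from_world" (4x4, takes a point from world to camera coordinates). Camera axes: x right, y up, looking along -z (the intrinsics and any distortion apply to the point x, -y, -z); pixel columns grow to the right and rows downward; lengths in m; the calibration is good to about 2 mm. A picture is of the moment at which its call begins.
- ticket.sign_off(): hands the job in; it is judged then, once.
The state is a dict: "clock": time; "qpos": joint angles; "qd": joint speeds; "tau": joint torques, N m; "ee_pos": TCP position; "orientation": TCP orientation; "contact_force": force on the tool from outside, world axes, zero at the start; "wrist_torque": the same for the moment, N m; "gripper_width": finger opening in m; "grip_force": force on a finger pad.
Only numpy, scipy, OpenCV 4.12 (cv2) and the standard library are available. Lean on these libraries where they do the work, as an engineer would, in place of code of your own. Each camera call takes 0.05 s, during which the arm holds its last target. There are 200 camera calls.

TASK

Pack the two open chip trays for shipping: lift each tray level over the rail of the little shelf, seat it fully between the pins of the nest that has its shape (square tray in the square nest, oblong tray in the oblong nest), and then lay the cover of the same shape flat on top of it, between the same pins. Never tip a tray, or its loose chips fall out, and leave the closed gel box and the round dish where they are.

Things in the scene. Friction and masses are not known exactly. Their poses are not given: they have to be found in the camera images.
- square_tray_mid (a point): Centre, half-way up, of the loose square chip tray: black plastic, 50 x 50 mm, 6 mm thick, a grid of small pockets with chips on its upper face, 25 g or so. x and y along its sides, z up. Starts on the shelf, at any of the three places there. Grip it across two opposite sides, at the middle of each.
- oblong_tray_mid (a point): Centre, half-way up, of the loose oblong chip tray: black plastic, 36 mm (x) by 70 mm (y), 6 mm thick, two columns of pockets with narrow bars in them, 25 g or so. z up. Starts on the shelf, at any of the three places there. Grip it across the 36 mm width, at the middle of its length.
- square_cover_mid (a point): Centre, half-way up, of the loose square cover: plain grey plastic plate with a low raised frame and no pockets, 50 x 50 mm, 6 mm thick, 20 g or so. x and y along its sides, z up. Lies on the bench.
- oblong_cover_mid (a point): Centre, half-way up, of the loose oblong cover: plain grey plastic plate with a low raised frame and no pockets, 36 mm (x) by 70 mm (y), 6 mm thick, 20 g or so. z up. Lies on the bench.
- square_nest_seat (a point): Seat of the fixed square nest: middle of the raised land a tray lies on, 9 mm above the bench; x, y along its sides, z up. 80 x 80 mm dark metal plate, 5 mm thick; land 40 x 40 mm, 4 mm higher (finger room under the tray's edge). Two light plastic 6 mm pins beside each side, 21 mm to either hand of its middle, 2 mm clear of a tray, straight to 8 mm above the seat, tapering to 16 mm above it.
- oblong_nest_seat (a point): Seat of the fixed oblong nest, 9 mm above the bench; x across, y along, z up. 66 x 100 mm dark plate, 5 mm thick; land 26 x 60 mm, 4 mm higher. Pins as on the square nest, 2 mm clear of a 36 x 70 mm tray: at 28 mm to either hand on the long sides, 11 mm on the short. In both nests a seated tray's centre is 3 mm above the seat, that of the cover on it 9 mm; the pins guide both.
- rack_shelf (a point): Middle of the upper face of the little fixed aluminium shelf, 22 mm above the bench, 114 mm deep (x), 250 mm wide (y). A 6 mm round rail runs along its front (-x), its centre 53 mm from the middle, and both ends, 121 mm from the middle; top of rail 19 mm above the shelf; a like lip at the back. Trays and gel box lie on it in any order. A monitor hangs behind it, 0.5 m up: lift no higher than needed.
- gel_box_mid (a point): Centre, half-way up, of a closed gel box with a light lid and a black base, 54 x 52 mm, 14 mm thick, on the shelf beside the trays. Not part of the job: to stay where it is (within 20 mm).
- petri_dish_mid (a point): Centre, half-way up, of a small round clear covered dish, 55 mm across, 12 mm high, on the bench. Not part of the job: to stay where it is (within 20 mm).

How it is judged:
By the outcome, as a careful person would: the job done as asked, in the order asked, and still so for the second after the job is handed in, with the robot touching nothing.
It also fails if it takes over 88 s, if anything falls off the work surface, if the arm or the gripper's body presses on something with over 40 N, if the wrist force passes 120 N, or if a joint passes its speed limit or range.

## Working session

There is one attempt and no reset: what is moved stays moved. The work goes in short steps, Python scripts to look and compute and a shell command to move; the robot and the scene stay as the last step left them, time stands still between calls to the robot, and variables do not carry over. Pictures are saved under pics/ and viewed, at most 17 in all, crops included, and the job is handed in when it is done.

```bash
ls; mkdir -p pics; cat > h.py <<'E'
import numpy as np, cv2
from cell import env, imaging, ticket
def grab(n,tag):
    im=imaging.get_image(n); cv2.imwrite(f'pics/{tag}.png',im['pixels']); np.savez(f'pics/{tag}.npz',**im); return im
def ray(im,px):
    h=im['pixels'].shape[0]; f=h/2/np.tan(np.radians(im['fovy'])/2)
    K=np.array([[f,0,im['cx']],[0,f,im['cy']],[0,0,1.]]); 
    u=cv2.undistortPoints(np.float64(px).reshape(-1,1,2),K,np.array([float(im['k1']),0,0,0,0])).reshape(-1,2)
    T=np.linalg.inv(im['camera_from_world']); d=np.c_[u[:,0],-u[:,1],-np.ones(len(u))]@T[:3,:3].T
    return T[:3,3],d
def onz(im,px,z):
    o,d=ray(im,px); return o+d*((z-o[2])/d[:,2])[:,None]
def proj(im,P):
    h=im['pixels'].shape[0]; f=h/2/np.tan(np.radians(im['fovy'])/2)
    P=np.atleast_2d(P); c=P@im['camera_from_world'][:3,:3].T+im['camera_from_world'][:3,3]
    s=np.c_[c[:,0],-c[:,1]]/-c[:,2:]; s*=1+float(im['k1'])*(s**2).sum(1,keepdims=True)
    return s*f+[float(im['cx']),float(im['cy'])]
E
python3 - <<'E'
from h import *
for n in('top','side'):
    im=grab(n,n+'0'); print(n,im['fovy'],im['k1'],np.round(np.linalg.inv(im['camera_from_world']),3).tolist())
    v=im['z_map']; print((v>0).mean())
s=env.observe(); print(s['clock'],s['ee_pos'],np.round(s['orientation'],3).tolist(),s['gripper_width'])
E
```

```text
pics
top 48.654943214068666 -0.07199862578055727 [[-0.016, 0.993, -0.117, 0.391], [-1.0, -0.014, 0.017, -0.034], [0.016, 0.117, 0.993, 0.885], [0.0, 0.0, 0.0, 1.0]]
0.9962310791015625
side 54.11348927931816 -0.09723674451280596 [[0.94, 0.149, -0.306, 0.242], [-0.339, 0.464, -0.819, -0.753], [0.02, 0.874, 0.486, 0.476], [0.0, 0.0, 0.0, 1.0]]
0.99603271484375
0.1 [0.18624247 0.51705292 0.24920526] [[-0.941, 0.339, -0.001], [0.339, 0.941, -0.002], [0.0, -0.002, -1.0]] 0.08551241767908763
```

View pics/top0.png

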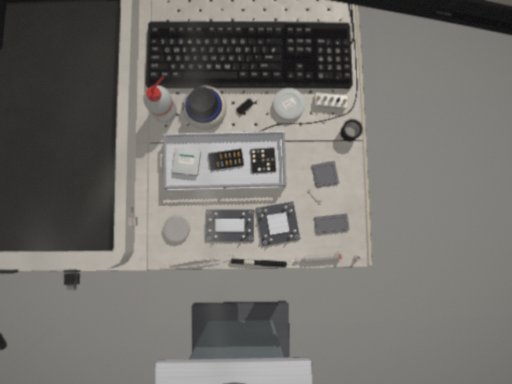

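View pics/side0.png

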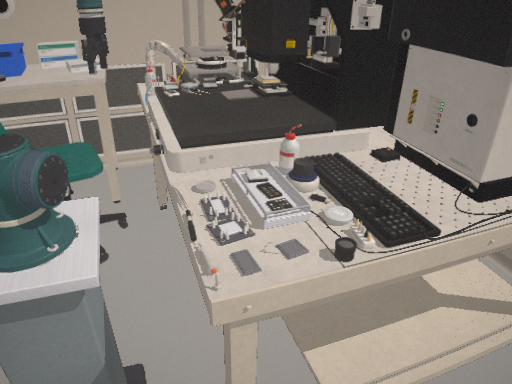

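Top view: on the shelf, the gel box is at (186,162), the oblong tray at (227,159) and the square tray at (263,160). The oblong nest is at (229,226), the square nest at (277,223), the square cover at (325,174), the oblong cover at (331,224) and the dish at (176,230). The side view agrees. Next, an enlarged crop for corners.

```bash
python3 - <<'E'
import cv2
a=cv2.imread('pics/top0.png')[125:255,155:360]
a=cv2.resize(a,(800,507),interpolation=cv2.INTER_CUBIC); a=cv2.convertScaleAbs(a,alpha=1.5)
cv2.imwrite('pics/crop0.png',a)
E
```

```text
(no output)
```

View pics/crop0.png

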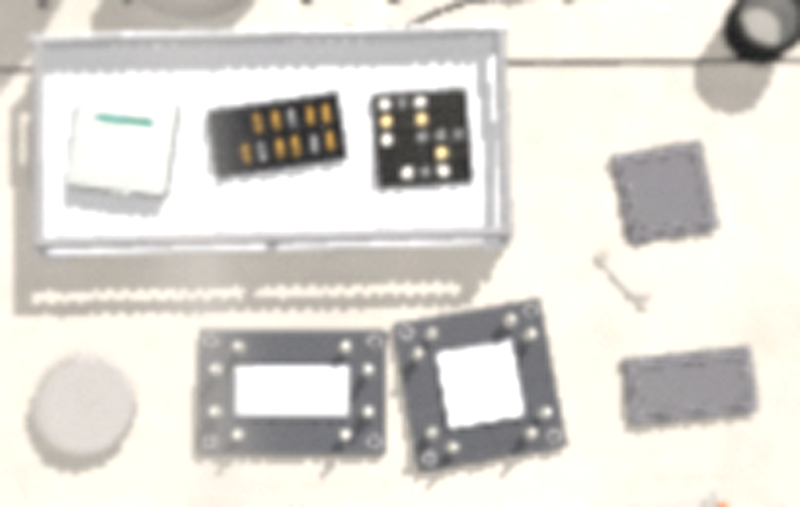

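The crop shows the trays, covers, and nest lands and plates cleanly. Next I measure them with masks and rectangles.

```bash
cat > seg.py <<'E'
from h import *
def rect(im,box,thr,dark,z,close=1,S=6):
    x0,y0,x1,y1=box; g=cv2.cvtColor(im['pixels'],cv2.COLOR_BGR2GRAY)[y0:y1,x0:x1]
    g=cv2.resize(g,None,fx=S,fy=S,interpolation=cv2.INTER_CUBIC)
    m=((g<thr) if dark else (g>thr)).astype(np.uint8)
    m=cv2.morphologyEx(m,cv2.MORPH_OPEN,np.ones((S,S)))
    c=max(cv2.findContours(m,0,2)[0],key=cv2.contourArea)[:,0,:]
    p=(c+.5)/S-.5+[x0,y0]
    w=onz(im,p,z)[:,:2]
    r=cv2.minAreaRect(np.float32(w*1000)); return np.array(r[0]),r[1],r[2]
E
python3 - <<'E'
from seg import *
im=dict(np.load('pics/top0.npz')); g=cv2.cvtColor(im['pixels'],6)
for n,r in(('row160',g[160,200:290]),('row174',g[172,305:345]),('row223',g[223,195:350]),('col263',g[135:200,263])): print(n,r.tolist())
for n,b,t,d,z in[('sq tray',(245,142,283,178),110,1,.028),('ob tray',(204,142,248,178),110,1,.028),('sq cov',(305,155,345,194),140,1,.006),('ob cov',(308,208,355,242),140,1,.006),
 ('sq land',(262,206,294,240),150,0,.009),('ob land',(210,214,250,238),150,0,.009),('sq plate',(252,198,303,248),130,1,.005),('ob plate',(200,205,256,246),130,1,.005),('gel',(168,145,205,180),0,1,.036)][:8]:
    try:
        c,s,a=rect(im,b,t,d,z); print(n,c.round(1),np.round(s,1),round(a,1))
    except Exception as e: print(n,e)
E
```

```text
row160 [168, 180, 181, 182, 182, 181, 174, 148, 127, 96, 76, 70, 67, 62, 59, 55, 55, 52, 51, 47, 45, 49, 43, 38, 38, 51, 66, 54, 41, 64, 95, 69, 41, 38, 72, 100, 69, 43, 74, 107, 77, 43, 67, 126, 177, 191, 191, 191, 190, 180, 138, 80, 101, 171, 180, 121, 62, 46, 45, 43, 46, 66, 99, 102, 78, 57, 69, 94, 94, 68, 59, 70, 79, 68, 72, 126, 176, 182, 154, 135, 132, 132, 135, 131, 140, 154, 169, 173, 173, 172]
row174 [176, 176, 176, 176, 174, 174, 164, 129, 100, 99, 102, 114, 107, 106, 104, 105, 105, 106, 104, 104, 104, 105, 105, 105, 105, 104, 105, 103, 102, 100, 107, 124, 152, 170, 174, 176, 176, 174, 174, 174]
row223 [174, 174, 174, 175, 175, 175, 175, 174, 171, 159, 132, 109, 101, 97, 98, 101, 103, 102, 100, 113, 147, 179, 189, 189, 189, 190, 192, 192, 193, 193, 194, 193, 194, 195, 195, 195, 195, 195, 194, 194, 194, 194, 194, 194, 194, 194, 193, 193, 181, 132, 88, 64, 60, 70, 77, 80, 80, 81, 109, 155, 161, 136, 115, 88, 76, 79, 79, 79, 77, 79, 80, 77, 103, 164, 188, 193, 193, 196, 194, 194, 194, 194, 195, 197, 196, 196, 198, 197, 196, 198, 198, 195, 179, 119, 82, 78, 77, 78, 80, 78, 78,
[... 200 characters left out ...]
04, 105, 103, 103, 105, 103, 103, 102, 104, 103, 103, 109, 132, 160]
col263 [124, 126, 129, 129, 128, 131, 144, 175, 187, 189, 190, 186, 172, 115, 103, 156, 154, 108, 91, 141, 166, 137, 88, 74, 100, 102, 72, 51, 48, 45, 46, 49, 62, 93, 94, 68, 58, 90, 137, 179, 190, 191, 189, 189, 188, 187, 187, 182, 163, 145, 131, 146, 167, 140, 123, 123, 123, 123, 123, 122, 122, 129, 152, 171, 173]
sq tray [558.3 -66.3] [51.  50.7] 2.9
ob tray [560.9   9.6] [37.5 70. ] 7.5
sq cov [ 530.7 -196.7] [53.  53.7] 9.3
ob cov [ 425.8 -206.8] [40.  73.8] 5.1
sq land [430.  -95.9] [40.6 40.4] 8.8
ob land [428.3   3.5] [59.1 25.4] 89.2
sq plate [426.4 -86.6] [ 85.1 100. ] 8.9
ob plate [424.8   2.7] [104.9  72.3] 89.1
```

```bash
python3 - <<'E'
from seg import *
im=dict(np.load('pics/top0.npz')); print('tips',env.tips_ahead,[a for a in dir(env) if a[0]!='_'])
yy,xx=np.mgrid[128:200,155:295]; px=np.c_[xx.ravel(),yy.ravel()]
o,d=ray(im,px); P=o+d*im['z_map'][yy.ravel(),xx.ravel()][:,None]; H=P[:,2].reshape(yy.shape); X=P[:,0].reshape(yy.shape);Y=P[:,1].reshape(yy.shape)
np.set_printoptions(linewidth=250,suppress=True)
for c in(212,245,275): j=c-155; print(c,'x/z',[(round(X[i,j]*1000),round(H[i,j]*1000)) for i in range(2,66)])
for r in(150,160,180): i=r-128; print(r,'y/z',[(round(Y[i,j]*1000),round(H[i,j]*1000)) for j in list(range(4,20))+list(range(112,136))])
for n,b,t,d,z in[('sq cov',(305,155,345,194),t,1,.006) for t in(115,125,150)]+[('ob cov',(308,208,355,242),t,1,.006) for t in (115,125,150)]+[('ob tray',(204,142,248,178),t,1,.028) for t in (90,130)]+[('sq tray',(245,142,283,178),t,1,.028) for t in (90,130)]:
    c,s,a=rect(im,b,t,d,z); print(n,t,c.round(1),np.round(s,1),round(a,1))
E
```

```text
tips 0.019 ['IKError', 'observe', 'tips_ahead']
212 x/z [(631, 0), (629, 1), (627, -2), (614, 40), (612, 38), (613, 29), (613, 20), (611, 19), (608, 22), (605, 25), (605, 19), (601, 24), (600, 23), (598, 22), (595, 22), (593, 24), (591, 23), (589, 23), (587, 22), (585, 23), (582, 24), (580, 23), (578, 25), (574, 31), (574, 26), (571, 26), (569, 27), (567, 25), (565, 28), (563, 25), (561, 26), (558, 31), (557, 26), (554, 29), (553, 25), (551, 23), (549, 24), (546, 29), (544, 28), (542, 29), (541, 21), (538, 24), (536, 23), (534, 24), (532, 26), (530, 23), (528, 25), (526, 22), (524, 21), (522, 21), (520, 24), (518, 22), (516, 23), (514, 21), (512, 22), (507, 40), (505, 42), (503, 39), (503, 26), (504, 0), (502, -1), (500, 1), (498, 0), (496, 0)]
245 x/z [(630, 3), (628, -1), (614, 43), (614, 38), (613, 33), (614, 22), (611, 24), (609, 22), (608, 20), (605, 22), (602, 25), (601, 24), (599, 21), (597, 21), (594, 24), (592, 23), (590, 22), (588, 23), (586, 23), (583, 24), (582, 23), (580, 21), (578, 22), (576, 22), (573, 24), (571, 22), (569, 25), (567, 22), (565, 21), (563, 22), (561, 2
[... 2161 characters left out ...]
0), (-75, 21), (-77, 20), (-79, 24), (-81, 20), (-83, 23), (-85, 25), (-87, 24), (-89, 24), (-91, 23), (-93, 26), (-95, 24), (-97, 25), (-99, 23), (-101, 24), (-103, 23), (-106, 21), (-106, 40), (-108, 42), (-110, 43), (-116, -3), (-118, -1), (-120, -1), (-123, -3), (-124, 1)]
sq cov 115 [ 530.4 -196.8] [49.8 49.5] 9.8
sq cov 125 [ 530.5 -197.1] [51.3 51.1] 10.0
sq cov 150 [ 530.6 -196.8] [54.4 55.2] 9.5
ob cov 115 [ 426.3 -206.8] [36.  69.6] 5.1
ob cov 125 [ 426. -207.] [37.6 71.3] 5.4
ob cov 150 [ 425.7 -206.8] [41.4 75.2] 5.3
ob tray 90 [561.1   9.2] [35.6 67.5] 7.7
ob tray 130 [560.7   9.9] [39.3 71.8] 7.6
sq tray 90 [558.5 -66.6] [49.5 48.9] 2.4
sq tray 130 [558.4 -66.1] [53.  52.2] 2.5
```

```bash
cat > go.py <<'E'
import sys
from h import *
from scipy.spatial.transform import Rotation as R
def go(x,y,z,th):
    "TCP target in mm and heading deg of tool y; prints shift (mm) in tool axes and turn units"
    s=env.observe(); Rm=np.array(s['orientation']); p=np.array(s['ee_pos'])*1000
    t=np.radians(th); T=np.array([[-np.sin(t),np.cos(t),0],[np.cos(t),np.sin(t),0],[0,0,-1]]).T
    print('at',p.round(1),'heading',np.degrees(np.arctan2(Rm[1,1],Rm[0,1])).round(1),'t',round(s['clock'],2),'w',round(s['gripper_width']*1000,1),'f',np.round(s['contact_force'],1),'grip',round(s['grip_force'],1))
    print('shift mm',(Rm.T@(np.array([x,y,z])-p)).round(1),'turn',(np.degrees(R.from_matrix(Rm.T@T).as_rotvec())/5).round(2),'q6',round(s['qpos'][5],1))
if __name__=='__main__': go(*map(float,sys.argv[1:]))
E
python3 - <<'E'
from h import *
im=dict(np.load('pics/top0.npz')); yy,xx=np.mgrid[0:384,0:512]; o,d=ray(im,np.c_[xx.ravel(),yy.ravel()]); P=o+d*im['z_map'].ravel()[:,None]; P=P[im['z_map'].ravel()>0]
for a in range(0,9):
  x=.05+a*.1; print(round(x,2),[round(float(P[(abs(P[:,0]-x)<.05)&(abs(P[:,1]-y)<.05),2].max(initial=-9)),2) for y in np.arange(.55,-.3,-.1)])
E
python3 go.py 561 9.5 120 7.6
```

```text
0.05 [-0.79, -0.79, -0.79, -0.79, -0.69, -9.0, -9.0, -0.69, -0.79]
0.15 [-0.79, -0.79, -0.79, -0.79, 0.01, 0.0, 0.0, 0.01, -0.78]
0.25 [-0.79, -0.79, -0.79, -0.79, -0.79, -0.79, -0.79, -0.79, -0.79]
0.35 [-9.0, 0.11, 0.11, 0.11, 0.06, 0.01, 0.03, 0.02, 0.04]
0.45 [-9.0, 0.11, 0.11, 0.11, 0.07, 0.03, 0.03, 0.03, 0.01]
0.55 [-9.0, 0.11, 0.11, 0.11, 0.07, 0.04, 0.05, 0.55, 0.56]
0.65 [-9.0, 0.11, 0.28, 0.11, 0.15, 0.07, 0.04, 0.55, 0.55]
0.75 [-9.0, 0.11, 0.29, 0.11, 0.07, 0.07, 0.03, 0.03, 0.03]
0.85 [-9.0, 0.12, 0.12, 0.11, 0.07, 0.03, 0.03, 0.03, 0.03]
at [186.2 517.1 249.2] heading 70.2 t 0.1 w 85.5 f [0.7 0.1 1.3] grip 0.0
shift mm [-524.6 -350.2  129.8] turn [-2.000e-02  1.000e-02  1.252e+01] q6 -5.9
```

```bash
python3 -m jog '[[-0.058,-0.039,0,0,0,1.6],[-0.116,-0.078,0,0,0,3.2],[-0.174,-0.117,0,0,0,4.7],[-0.232,-0.156,0,0,0,6.3],[-0.29,-0.195,0,0,0,7.8]]' 0.45 30; python3 go.py 561 9.5 120 7.6
```

```text
clock: 0.72
ee_pos: [0.3719, 0.2637, 0.2499]
orientation: [[-0.514, 0.858, -0.0], [0.858, 0.514, 0.0], [0.0, -0.0, -1.0]]
contact_force: [0.3, 1.1, -0.6]
gripper_width: 0.0473
grip_force: 0.0
at [371.9 263.7 249.9] heading 31.0 t 0.72 w 47.3 f [ 0.3  1.1 -0.6] grip 0.0
shift mm [-315.3   31.4  129.9] turn [-0.   -0.    4.67] q6 -2.8
```

```bash
python3 -m jog '[[-0.07,0.007,0.02,0,0,1.2],[-0.14,0.014,0.05,0,0,2.4],[-0.21,0.021,0.08,0,0,3.6],[-0.28,0.027,0.1,0,0,4.7],[-0.28,0.027,0.1,0,0,4.7]]'; python3 -m jog '[[0,0,0,0,0,0],[0,0,0,0,0,0]]'; python3 go.py 561 9.5 100 7.6
```

```text
clock: 1.35
ee_pos: [0.5398, 0.0378, 0.1486]
orientation: [[-0.132, 0.991, -0.002], [0.991, 0.132, 0.0], [0.0, -0.002, -1.0]]
contact_force: [0.4, 0.1, 1.2]
gripper_width: 0.0471
grip_force: 0.0
clock: 1.6
ee_pos: [0.539, 0.0403, 0.1499]
orientation: [[-0.134, 0.991, -0.001], [0.991, 0.134, 0.001], [0.001, -0.001, -1.0]]
contact_force: [-0.2, 0.5, 0.5]
gripper_width: 0.0469
grip_force: 0.0
at [539.   40.3 149.9] heading 7.7 t 1.6 w 46.9 f [-0.2  0.5  0.5] grip 0.0
shift mm [-33.5  17.8  49.9] turn [-0.01 -0.01  0.01] q6 -9.4
```

```bash
python3 -m jog '[[-0.033,0.018,0.02,0,0,0],[-0.033,0.018,0.05,0,0,0],[-0.033,0.018,0.09,0,0,0],[-0.033,0.018,0.095,0,0,0],[-0.033,0.018,0.095,0,0,0]]'; python3 go.py 561 9.5 43 7.6;python3 - <<'E'
from h import *
for n in('side','top'):
    im=grab(n,n+'1'); c=proj(im,[.56,.01,.03])[0].astype(int); print(n,c)
    a=im['pixels'][c[1]-50:c[1]+50,c[0]-65:c[0]+65]; cv2.imwrite(f'pics/{n}1c.png',cv2.convertScaleAbs(cv2.resize(a,(780,600),interpolation=2),alpha=1.3))
E
```

```text
clock: 2.22
ee_pos: [0.5619, 0.0106, 0.0565]
orientation: [[-0.135, 0.991, 0.001], [0.991, 0.135, 0.0], [-0.0, 0.001, -1.0]]
contact_force: [0.1, -0.3, 1.3]
gripper_width: 0.0472
grip_force: 0.0
at [561.9  10.6  56.5] heading 7.8 t 2.23 w 47.2 f [ 0.1 -0.3  1.3] grip 0.0
shift mm [-1.  -1.1 13.5] turn [0.02 0.   0.03] q6 -12.5
side [268 188]
top [225 159]
```

View pics/side1c.png

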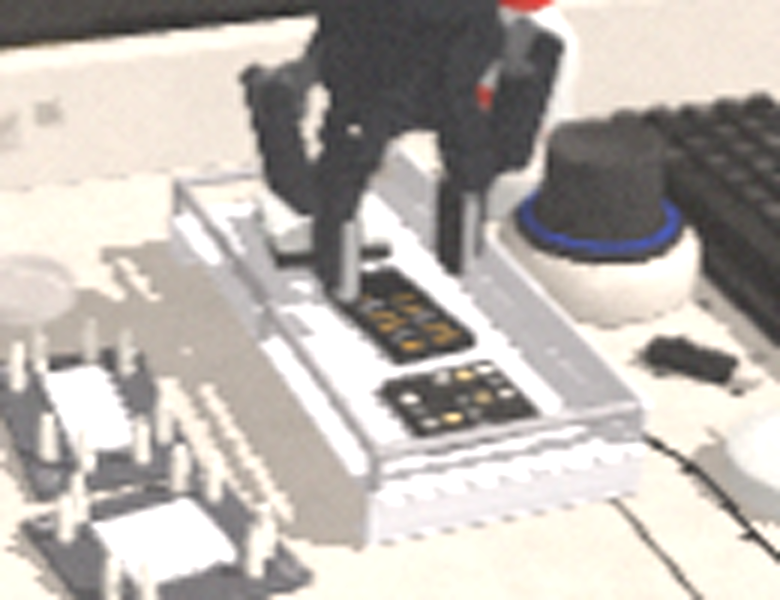

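The crop shows the fingers straddling the oblong tray about centred, tips near (345,290) and (455,270), clear of rail and lip. Descend gently.

```bash
python3 -m jog '[[-0.001,-0.001,0.006,0,0,0],[-0.001,-0.001,0.01,0,0,0],[-0.001,-0.001,0.0135,0,0,0],[-0.001,-0.001,0.0135,0,0,0]]'; python3 - <<'E'
from h import *
im=dict(np.load('pics/side1.npz'))
h=np.array([.991,.135,0]);x=np.array([-.135,.991,0])
for z in(.031,.0375,.044): print(z,((proj(im,np.array([.5619,.0106,z])-h*.0236-x*.011)[0]-[203,138])*6).round())
E
```

```text
clock: 2.82
ee_pos: [0.5605, 0.0085, 0.0413]
orientation: [[-0.134, 0.991, -0.001], [0.991, 0.134, 0.0], [0.0, -0.001, -1.0]]
contact_force: [0.1, 0.3, -0.1]
gripper_width: 0.047
grip_force: 0.0
0.031 [360. 322.]
0.0375 [360. 308.]
0.044 [361. 294.]
```

```bash
python3 -m jog '[[0,0,0.001,0,0,0],[0,0,0.0015,0,0,0],[0,0,0.0015,0,0,0]]'; python3 - <<'E'
from h import *
im=grab('side','side2'); c=[268,188]
a=im['pixels'][165:205,240:295]; cv2.imwrite('pics/s2c.png',cv2.convertScaleAbs(cv2.resize(a,(770,560),interpolation=2),alpha=1.5))
E
```

```text
clock: 3.2
ee_pos: [0.5608, 0.0085, 0.0403]
orientation: [[-0.134, 0.991, 0.0], [0.991, 0.134, 0.0], [0.0, 0.0, -1.0]]
contact_force: [-0.0, -0.4, -0.4]
gripper_width: 0.0469
grip_force: 0.0
```

View pics/s2c.png

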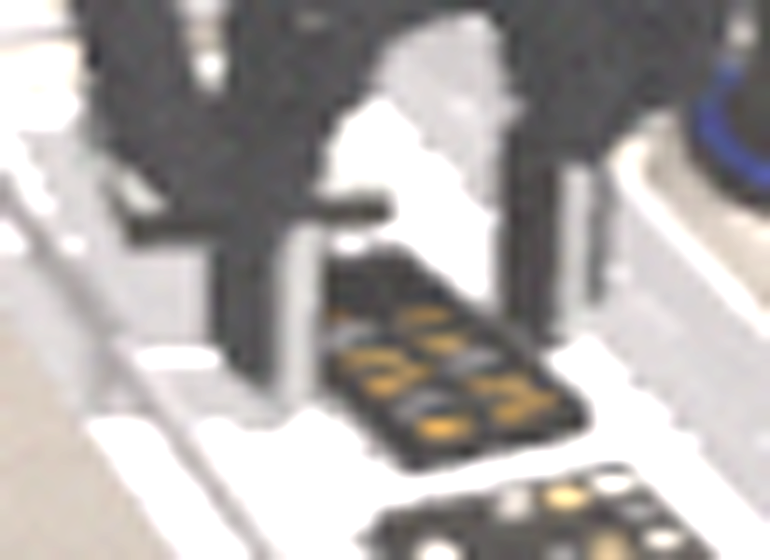

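Fingers sit either side of the tray, tips at about (290,400) and (545,335), near the shelf surface. Close.

```bash
python3 -m jog '[[0,0,0,0,0,0],[0,0,0,0,0,0],[0,0,0,0,0,0],[0,0,0,0,0,0]]' 0.7 30;  python3 go.py 561 9.5 80 7.6
```

```text
clock: 3.75
ee_pos: [0.5611, 0.0085, 0.0406]
orientation: [[-0.134, 0.991, 0.001], [0.991, 0.134, 0.0], [-0.0, 0.001, -1.0]]
contact_force: [0.0, -0.6, 2.2]
gripper_width: 0.0347
grip_force: 30.1
at [561.1   8.5  40.6] heading 7.7 t 3.75 w 34.7 f [ 0.  -0.6  2.2] grip 30.1
shift mm [  1.    0.1 -39.4] turn [0.01 0.   0.02] q6 -12.6
```

```bash
python3 -m jog '[[0,0,-0.004,0,0,0],[0,0,-0.012,0,0,0],[0,0,-0.022,0,0,0],[0,0,-0.030,0,0,0],[0,0,-0.034,0,0,0]]'; python3 -m jog '[[0,0,0,0,0,0],[0,0,0,0,0,0]]';  python3 go.py 428.3 2.5 73 -0.8
```

```text
clock: 4.38
ee_pos: [0.5613, 0.0085, 0.0754]
orientation: [[-0.134, 0.991, 0.002], [0.991, 0.134, -0.0], [-0.0, 0.002, -1.0]]
contact_force: [0.3, -0.2, -0.9]
gripper_width: 0.0353
grip_force: 29.9
clock: 4.62
ee_pos: [0.5605, 0.0085, 0.074]
orientation: [[-0.134, 0.991, -0.001], [0.991, 0.134, 0.0], [0.0, -0.001, -1.0]]
contact_force: [-1.1, -0.1, 0.6]
gripper_width: 0.0348
grip_force: 29.9
at [560.5   8.5  74. ] heading 7.7 t 4.62 w 34.8 f [-1.1 -0.1  0.6] grip 29.9
shift mm [  11.7 -131.8    1. ] turn [-0.01 -0.    1.7 ] q6 -12.6
```

```bash
python3 - <<'E'
from h import *
im=grab('side','side3'); c=proj(im,[.56,.01,.06])[0].astype(int)
a=im['pixels'][c[1]-40:c[1]+40,c[0]-55:c[0]+55]; cv2.imwrite('pics/s3c.png',cv2.convertScaleAbs(cv2.resize(a,(770,560),interpolation=2),alpha=1.4))
E
```

```text
(no output)
```

View pics/s3c.png

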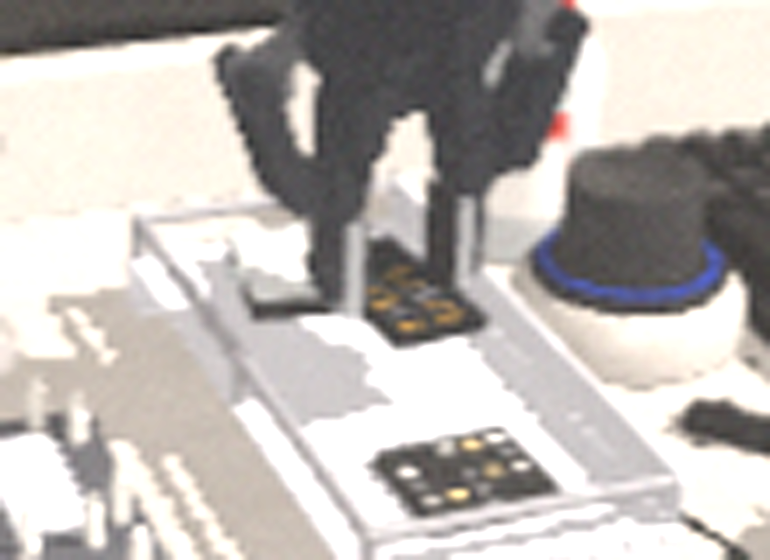

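The oblong tray at (430,300) is lifted, level and held at mid-length. Now carry it over the nest.

```bash
python3 -m jog '[[0.001,-0.008,0,0,0,0.1],[0.002,-0.022,0,0,0,0.3],[0.004,-0.040,0,0,0,0.5],[0.005,-0.060,0,0,0,0.8],[0.007,-0.080,0,0,0,1.1]]'; python3 -m jog '[[0.0013,-0.018,0,0,0,0.2],[0.003,-0.034,0,0,0,0.4],[0.004,-0.046,0,0,0,0.6],[0.0045,-0.051,0,0,0,0.6],[0.0045,-0.051,0,0,0,0.6]]';python3 -m jog '[[0,0,0,0,0,0],[0,0,0,0,0,0]]';  python3 go.py 428.3 2.5 73 -0.8
```

```text
clock: 5.3
ee_pos: [0.4789, 0.0047, 0.0741]
orientation: [[-0.037, 0.999, -0.001], [0.999, 0.037, 0.0], [0.0, -0.001, -1.0]]
contact_force: [0.5, 1.1, 0.7]
gripper_width: 0.0351
grip_force: 29.9
clock: 5.92
ee_pos: [0.4295, 0.0073, 0.0745]
orientation: [[0.014, 1.0, 0.001], [1.0, -0.014, 0.0], [0.0, 0.001, -1.0]]
contact_force: [0.3, 0.0, 0.6]
gripper_width: 0.035
grip_force: 29.9
clock: 6.18
ee_pos: [0.4299, 0.0073, 0.0743]
orientation: [[0.014, 1.0, 0.0], [1.0, -0.014, 0.0], [0.0, 0.0, -1.0]]
contact_force: [0.2, 0.1, 0.6]
gripper_width: 0.0352
grip_force: 29.9
at [429.9   7.3  74.3] heading -0.8 t 6.17 w 35.2 f [0.2 0.1 0.6] grip 29.9
shift mm [-4.8 -1.5  1.3] turn [ 0. -0. -0.] q6 -5.8
```

```bash
python3 -m jog '[[-0.0048,-0.0015,0.003,0,0,0],[-0.0048,-0.0015,0.010,0,0,0],[-0.0048,-0.0015,0.018,0,0,0],[-0.0048,-0.0015,0.024,0,0,0],[-0.0048,-0.0015,0.024,0,0,0]]';python3 -m jog '[[0,0,0,0,0,0],[0,0,0,0,0,0]]';  python3 go.py 428.3 2.5 73 -0.8;  python3 - <<'E'
from h import *
o=[]
for n in('side','top'):
    im=grab(n,n+'4'); c=proj(im,[.43,.00,.02])[0].astype(int)
    a=im['pixels'][c[1]-40:c[1]+40,c[0]-27:c[0]+27]; o.append(cv2.convertScaleAbs(cv2.resize(a,(400,593),interpolation=2),alpha=1.4)); print(n,c)
cv2.imwrite('pics/s4c.png',np.hstack(o))
E
```

```text
clock: 6.8
ee_pos: [0.4272, 0.0027, 0.0494]
orientation: [[0.014, 1.0, -0.002], [1.0, -0.014, 0.0], [0.0, -0.002, -1.0]]
contact_force: [-0.2, 0.1, -0.5]
gripper_width: 0.0347
grip_force: 29.9
clock: 7.05
ee_pos: [0.4282, 0.0026, 0.0506]
orientation: [[0.014, 1.0, 0.001], [1.0, -0.014, 0.0], [0.0, 0.001, -1.0]]
contact_force: [0.2, -0.5, -0.4]
gripper_width: 0.0343
grip_force: 29.9
at [428.2   2.6  50.6] heading -0.8 t 7.05 w 34.3 f [ 0.2 -0.5 -0.4] grip 29.9
shift mm [ -0.1   0.1 -22.4] turn [ 0.01 -0.   -0.  ] q6 -6.5
side [219 201]
top [231 223]
```

View pics/s4c.png

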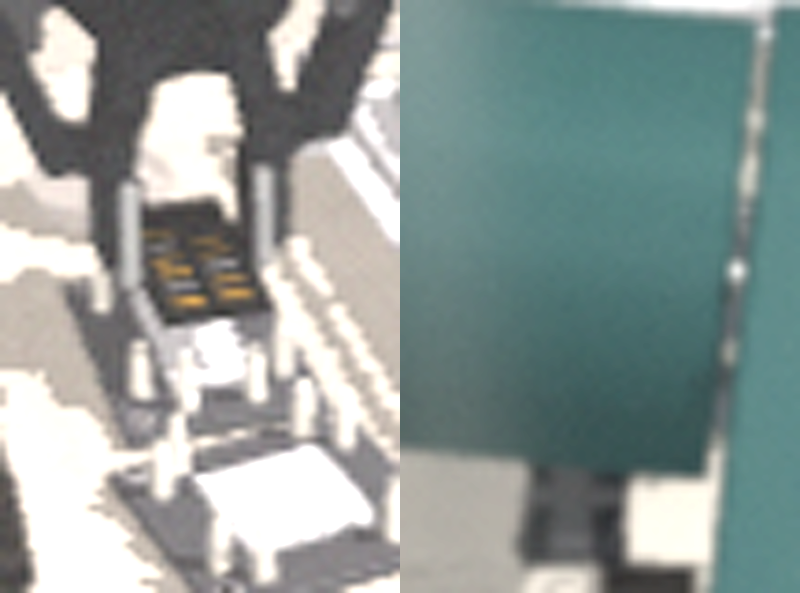

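```bash
python3 - <<'E'
from h import *
im=dict(np.load('pics/side4.npz'))
P=np.array([[.4283,.0035,0]]);
f=lambda px,z:(onz(im,np.array(px)/7.41+[192,161]-.43,z)*1000).round(1).tolist()
print('tray corners',f([[160,326],[272,308]],.038))
print('pin tips',f([[190,348],[257,346],[140,340],[282,312]],.025))
# expected pin tips from nest estimate
t=np.radians(-.8);Rm=np.array([[np.cos(t),-np.sin(t)],[np.sin(t),np.cos(t)]])
for q in[(-11,-40),(11,-40),(-23,-28),(23,-28),(-23,28)]:
    w=Rm@np.array(q)/1000+[.4283,.0035]; print(q,(w*1000).round(1),((proj(im,[*w,.025])[0]-[192,161]+.43)*7.41).round())
for q in[(-18,-35),(18,-35)]:
    w=Rm@np.array(q)/1000+[.4283,.0035]; print('tray',(w*1000).round(1),((proj(im,[*w,.038])[0]-[192,161]+.43)*7.41).round())
E
```

```text
tray corners [[406.4, -37.5, 38.0], [441.9, -37.6, 38.0]]
pin tips [[416.8, -32.0, 25.0], [436.9, -37.2, 25.0], [403.2, -22.6, 25.0], [450.1, -19.7, 25.0]]
(-11, -40) [416.7 -36.3] [193. 355.]
(11, -40) [438.7 -36.6] [262. 344.]
(-23, -28) [404.9 -24.2] [147. 342.]
(23, -28) [450.9 -24.8] [289. 319.]
(-23, 28) [405.7  31.8] [108. 257.]
tray [409.8 -31.2] [166. 314.]
tray [445.8 -31.7] [279. 297.]
```

My marks were on the lower edge of the tray's front face (6 mm lower than assumed). With that, tray and pins agree to about 1 mm: the tray at (205,265) is centred over the nest. Lower it.

```bash
python3 -m jog '[[0,0,0.004,0,0,0],[0,0,0.009,0,0,0],[0,0,0.014,0,0,0],[0,0,0.019,0,0,0],[0,0,0.019,0,0,0]]';python3 -m jog '[[0,0,0.002,0,0,0],[0,0,0.003,0,0,0],[0,0,0.004,0,0,0],[0,0,0.004,0,0,0]]';  python3 go.py 428.3 2.5 28 -0.8
```

```text
clock: 7.78
ee_pos: [0.4274, 0.0026, 0.0306]
orientation: [[0.014, 1.0, -0.001], [1.0, -0.014, 0.0], [0.0, -0.001, -1.0]]
contact_force: [0.2, -0.3, -0.4]
gripper_width: 0.0348
grip_force: 29.9
clock: 8.28
ee_pos: [0.428, 0.0026, 0.0276]
orientation: [[0.014, 1.0, 0.0], [1.0, -0.014, 0.0], [0.0, 0.0, -1.0]]
contact_force: [-1.1, 0.1, 2.2]
gripper_width: 0.035
grip_force: 30.1
at [428.    2.6  27.6] heading -0.8 t 8.28 w 35.0 f [-1.1  0.1  2.2] grip 30.1
shift mm [-0.   0.3 -0.4] turn [ 0. -0. -0.] q6 -6.5
```

```bash
python3 -m jog '[[0,0,0,0,0,0],[0,0,0,0,0,0],[0,0,0,0,0,0]]' 0.45; python3 -m jog '[[0,0,-0.01,0,0,0],[0,0,-0.03,0,0,0],[0,0,-0.06,0,0,0],[0,0,-0.08,0,0,0],[0,0,-0.08,0,0,0]]'; python3 -m jog '[[0,0,0,0,0,0]]' 0.33;  python3 go.py 558.4 -66.3 80 2.6;  python3 - <<'E'
from h import *
im=grab('side','side5'); c=proj(im,[.43,.00,.01])[0].astype(int)
a=im['pixels'][c[1]-25:c[1]+25,c[0]-35:c[0]+35]; cv2.imwrite('pics/s5c.png',cv2.convertScaleAbs(cv2.resize(a,(770,550),interpolation=2),alpha=1.4)); print(c)
E
```

```text
clock: 8.65
ee_pos: [0.4279, 0.0026, 0.0273]
orientation: [[0.014, 1.0, -0.0], [1.0, -0.014, 0.0], [0.0, -0.0, -1.0]]
contact_force: [0.1, 0.4, 0.5]
gripper_width: 0.0472
grip_force: 0.0
clock: 9.28
ee_pos: [0.4295, 0.0023, 0.1098]
orientation: [[0.014, 1.0, 0.005], [1.0, -0.014, -0.001], [-0.001, 0.005, -1.0]]
contact_force: [-0.5, 0.5, -1.3]
gripper_width: 0.047
grip_force: 0.0
clock: 9.4
ee_pos: [0.4274, 0.0026, 0.1067]
orientation: [[0.014, 1.0, -0.001], [1.0, -0.014, 0.0], [0.0, -0.001, -1.0]]
contact_force: [-0.1, 0.1, -0.2]
gripper_width: 0.0572
grip_force: 0.0
at [427.4   2.6 106.7] heading -0.8 t 9.4 w 57.2 f [-0.1  0.1 -0.2] grip 0.0
shift mm [-67.  132.   26.6] turn [-0.01 -0.   -0.68] q6 -6.5
[219 205]
```

View pics/s5c.png

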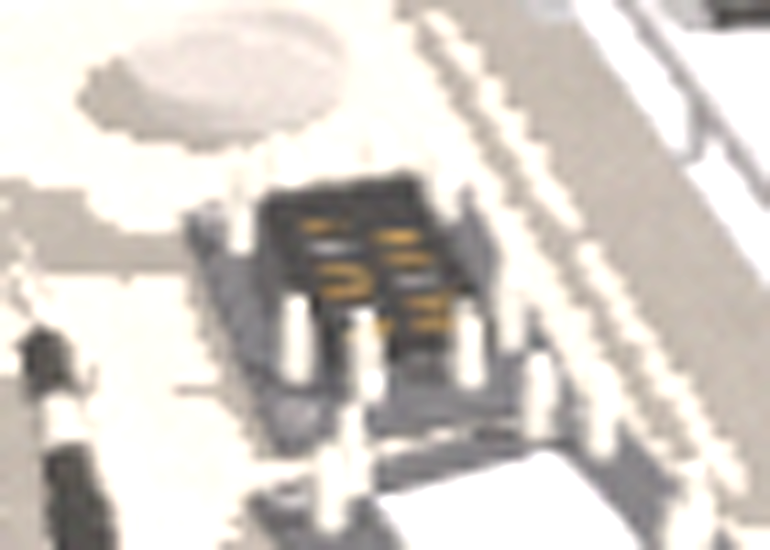

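The oblong tray at (365,265) lies flat between the pins, chips in place. Next, the square tray.

```bash
python3 -m jog '[[-0.02,0.04,0,0,0,-0.2],[-0.044,0.088,0,0,0,-0.4],[-0.067,0.132,0,0,0,-0.7],[-0.067,0.132,0.02,0,0,-0.7],[-0.067,0.132,0.04,0,0,-0.7]]';python3 -m jog '[[0,0,0,0,0,0],[0,0,0,0,0,0]]'; python3 go.py 558.4 -66.3 40 2.6
```

```text
clock: 10.07
ee_pos: [0.5586, -0.0666, 0.065]
orientation: [[-0.046, 0.999, -0.003], [0.999, 0.046, 0.001], [0.001, -0.003, -1.0]]
contact_force: [-0.6, -0.2, -1.0]
gripper_width: 0.057
grip_force: 0.0
clock: 10.32
ee_pos: [0.5588, -0.0662, 0.0673]
orientation: [[-0.047, 0.999, -0.0], [0.999, 0.047, 0.0], [0.0, -0.0, -1.0]]
contact_force: [0.7, -0.4, 0.5]
gripper_width: 0.0574
grip_force: 0.0
at [558.8 -66.2  67.3] heading 2.7 t 10.32 w 57.4 f [ 0.7 -0.4  0.5] grip 0.0
shift mm [-0.1 -0.4 27.3] turn [-0.   -0.    0.02] q6 -15.2
```

```bash
python3 -m jog '[[0,0,0.01,0,0,0],[0,0,0.02,0,0,0],[0,0,0.025,0,0,0],[0,0,0.028,0,0,0],[0,0,0.028,0,0,0]]';python3 -m jog '[[0,0,0.0008,0,0,0],[0,0,0.0008,0,0,0]]'; python3 - <<'E'
from h import *
im=grab('side','side6'); c=proj(im,[.56,-.066,.03])[0].astype(int)
a=im['pixels'][c[1]-25:c[1]+20,c[0]-32:c[0]+32]; cv2.imwrite('pics/s6c.png',cv2.convertScaleAbs(cv2.resize(a,(768,540),interpolation=2),alpha=1.4)); print(c)
E
```

```text
clock: 10.95
ee_pos: [0.5588, -0.0663, 0.0391]
orientation: [[-0.047, 0.999, -0.0], [0.999, 0.047, 0.0], [0.0, -0.0, -1.0]]
contact_force: [0.7, 0.1, -0.3]
gripper_width: 0.0573
grip_force: 0.0
clock: 11.2
ee_pos: [0.5591, -0.0664, 0.0387]
orientation: [[-0.047, 0.999, 0.0], [0.999, 0.047, -0.0], [-0.0, 0.0, -1.0]]
contact_force: [-0.5, 0.7, 0.1]
gripper_width: 0.0572
grip_force: 0.0
[280 203]
```

View pics/s6c.png

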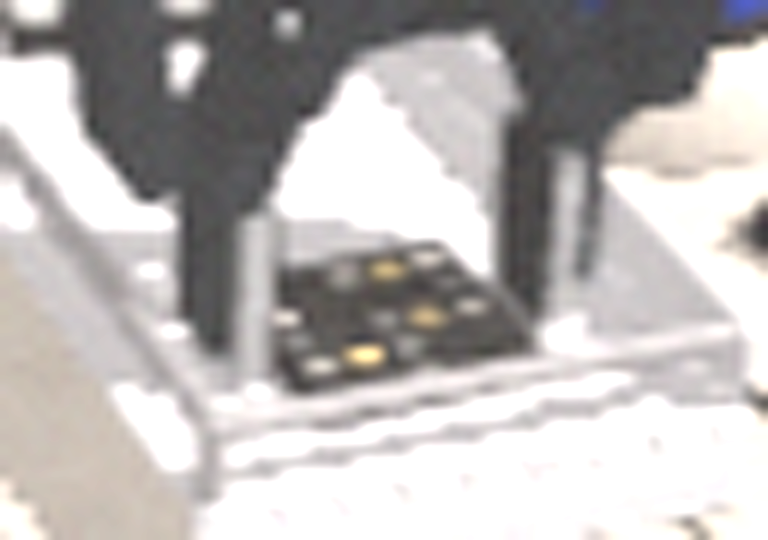

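Fingers at (255,375) and (540,310) straddle the square tray, tips near the shelf. Close, then lift.

```bash
python3 -m jog '[[0,0,0,0,0,0],[0,0,0,0,0,0],[0,0,0,0,0,0],[0,0,0,0,0,0]]' 0.6 30; python3 -m jog '[[0,0,-0.004,0,0,0],[0,0,-0.012,0,0,0],[0,0,-0.022,0,0,0],[0,0,-0.030,0,0,0],[0,0,-0.034,0,0,0]]'; python3 -m jog '[[0,0,0,0,0,0],[0,0,0,0,0,0]]';  python3 go.py 430 -95.9 72 8.8
```

```text
clock: 11.75
ee_pos: [0.5593, -0.0664, 0.039]
orientation: [[-0.047, 0.999, 0.001], [0.999, 0.047, -0.0], [-0.0, 0.001, -1.0]]
contact_force: [1.0, -0.0, 2.4]
gripper_width: 0.0496
grip_force: 31.6
clock: 12.38
ee_pos: [0.5594, -0.0664, 0.0736]
orientation: [[-0.047, 0.999, 0.002], [0.999, 0.047, -0.0], [-0.0, 0.001, -1.0]]
contact_force: [-0.6, 0.0, 0.4]
gripper_width: 0.0494
grip_force: 31.3
clock: 12.62
ee_pos: [0.5586, -0.0662, 0.0721]
orientation: [[-0.047, 0.999, -0.001], [0.999, 0.047, 0.0], [0.0, -0.001, -1.0]]
contact_force: [-1.0, -0.2, -1.0]
gripper_width: 0.0493
grip_force: 31.3
at [558.6 -66.2  72.1] heading 2.7 t 12.62 w 49.3 f [-1.  -0.2 -1. ] grip 31.3
shift mm [ -23.6 -129.9    0.2] turn [-0.01 -0.   -1.22] q6 -15.2
```

```bash
python3 -m jog '[[-0.001,-0.008,0,0,0,-0.1],[-0.004,-0.022,0,0,0,-0.2],[-0.007,-0.040,0,0,0,-0.4],[-0.011,-0.060,0,0,0,-0.6],[-0.0145,-0.080,0,0,0,-0.8]]'; python3 -m jog '[[-0.003,-0.018,0,0,0,-0.1],[-0.005,-0.034,0,0,0,-0.3],[-0.006,-0.045,0,0,0,-0.4],[-0.006,-0.05,0,0,0,-0.42],[-0.006,-0.05,0,0,0,-0.42]]';python3 -m jog '[[0,0,0,0,0,0],[0,0,0,0,0,0]]';  python3 go.py 430 -95.9 49 8.8
```

```text
clock: 13.25
ee_pos: [0.478, -0.0848, 0.0723]
orientation: [[-0.117, 0.993, -0.001], [0.993, 0.117, 0.0], [0.0, -0.001, -1.0]]
contact_force: [0.0, -0.8, -0.1]
gripper_width: 0.0488
grip_force: 31.3
clock: 13.88
ee_pos: [0.4308, -0.0964, 0.0726]
orientation: [[-0.153, 0.988, 0.001], [0.988, 0.153, 0.0], [-0.0, 0.001, -1.0]]
contact_force: [0.4, -0.9, -0.3]
gripper_width: 0.0494
grip_force: 31.3
clock: 14.12
ee_pos: [0.4311, -0.0963, 0.0725]
orientation: [[-0.153, 0.988, 0.0], [0.988, 0.153, 0.0], [0.0, 0.0, -1.0]]
contact_force: [-0.1, -0.6, -0.7]
gripper_width: 0.0491
grip_force: 31.3
at [431.1 -96.3  72.5] heading 8.8 t 14.12 w 49.1 f [-0.1 -0.6 -0.7] grip 31.3
shift mm [ 0.5 -1.  23.5] turn [ 0. -0.  0.] q6 -28.8
```

```bash
python3 -m jog '[[0.0005,-0.001,0.004,0,0,0],[0.0005,-0.001,0.010,0,0,0],[0.0005,-0.001,0.018,0,0,0],[0.0005,-0.001,0.024,0,0,0],[0.0005,-0.001,0.024,0,0,0]]';python3 -m jog '[[0,0,0,0,0,0],[0,0,0,0,0,0]]';  python3 go.py 430 -95.9 26 8.8;  python3 - <<'E'
from h import *
im=grab('side','side7'); c=proj(im,[.43,-.096,.02])[0].astype(int)
a=im['pixels'][c[1]-25:c[1]+25,c[0]-32:c[0]+32]; cv2.imwrite('pics/s7c.png',cv2.convertScaleAbs(cv2.resize(a,(768,600),interpolation=2),alpha=1.4)); print(c)
t=np.radians(8.8);Rm=np.array([[np.cos(t),-np.sin(t)],[np.sin(t),np.cos(t)]])
for n,z,Q in(('pin',.025,[(-21,-30),(21,-30),(-30,-21),(30,-21)]),('tray bottom',.0315,[(-25,-25),(25,-25)])):
  for q in Q: print(n,q,((proj(im,[*(Rm@np.array(q)/1000+[.430,-.0959]),z])[0]+.46-c+[32,25])*12).round())
E
```

```text
clock: 14.75
ee_pos: [0.4291, -0.0958, 0.0476]
orientation: [[-0.153, 0.988, -0.002], [0.988, 0.153, 0.001], [0.001, -0.002, -1.0]]
contact_force: [0.1, -0.5, -0.1]
gripper_width: 0.0492
grip_force: 31.3
clock: 15.0
ee_pos: [0.4299, -0.0961, 0.0488]
orientation: [[-0.153, 0.988, 0.001], [0.988, 0.153, -0.0], [-0.0, 0.001, -1.0]]
contact_force: [0.3, -0.3, -0.5]
gripper_width: 0.049
grip_force: 31.3
at [429.9 -96.1  48.8] heading 8.8 t 15.0 w 49.0 f [ 0.3 -0.3 -0.5] grip 31.3
shift mm [ 0.2  0.1 22.8] turn [ 0.01  0.   -0.  ] q6 -28.8
[230 223]
pin (-21, -30) [361. 399.]
pin (21, -30) [576. 337.]
pin (-30, -21) [293. 386.]
pin (30, -21) [598. 299.]
tray bottom (-25, -25) [327. 359.]
tray bottom (25, -25) [583. 287.]
```

View pics/s7c.png

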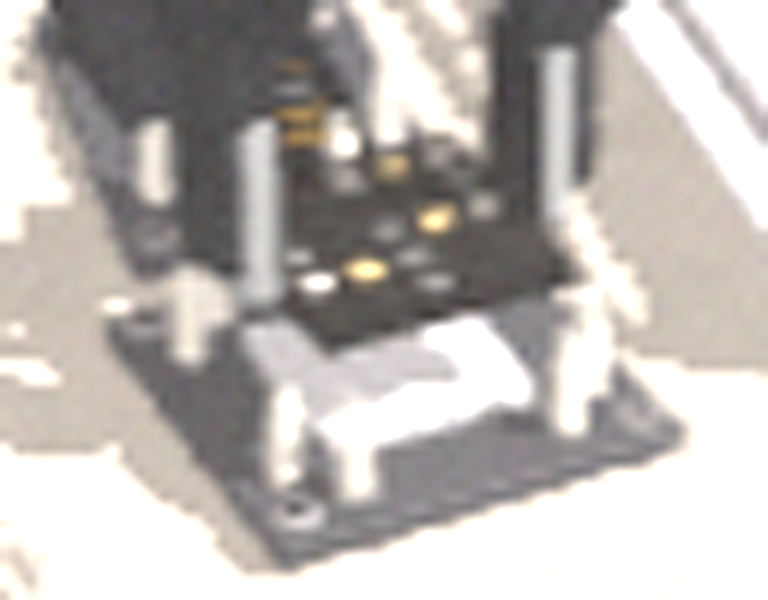

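The tray's lower corners at (327,350) and (580,285) match the prediction, and the pins at (288,385) and (573,330) match too. Lower it.

```bash
python3 -m jog '[[0,0,0.004,0,0,0],[0,0,0.009,0,0,0],[0,0,0.014,0,0,0],[0,0,0.019,0,0,0],[0,0,0.019,0,0,0]]';python3 -m jog '[[0,0,0.002,0,0,0],[0,0,0.003,0,0,0],[0,0,0.004,0,0,0],[0,0,0.004,0,0,0]]';  python3 go.py 430 -95.9 26 8.8
```

```text
clock: 15.68
ee_pos: [0.4292, -0.0958, 0.0288]
orientation: [[-0.153, 0.988, -0.001], [0.988, 0.153, 0.001], [0.001, -0.001, -1.0]]
contact_force: [-0.0, 0.4, -0.4]
gripper_width: 0.0494
grip_force: 31.3
clock: 16.18
ee_pos: [0.4298, -0.096, 0.0259]
orientation: [[-0.153, 0.988, 0.0], [0.988, 0.153, 0.0], [-0.0, 0.0, -1.0]]
contact_force: [-1.2, 0.7, 3.3]
gripper_width: 0.0493
grip_force: 31.6
at [429.8 -96.   25.9] heading 8.8 t 16.18 w 49.3 f [-1.2  0.7  3.3] grip 31.6
shift mm [ 0.1  0.3 -0.1] turn [ 0.  0. -0.] q6 -28.8
```

```bash
python3 -m jog '[[0,0,0,0,0,0],[0,0,0,0,0,0],[0,0,0,0,0,0]]' 0.33; python3 -m jog '[[0,0,-0.01,0,0,0],[0,0,-0.03,0,0,0],[0,0,-0.06,0,0,0],[0,0,-0.08,0,0,0],[0,0,-0.08,0,0,0]]'; python3 -m jog '[[0,0,0,0,0,0]]';  python3 go.py 530.5 -196.9 60 9.8;  python3 - <<'E'
from h import *
im=grab('side','side8'); c=proj(im,[.43,-.05,.01])[0].astype(int)
a=im['pixels'][c[1]-30:c[1]+40,c[0]-45:c[0]+45]; cv2.imwrite('pics/s8c.png',cv2.convertScaleAbs(cv2.resize(a,(765,595),interpolation=2),alpha=1.4)); print(c)
E
```

```text
clock: 16.55
ee_pos: [0.4296, -0.0959, 0.0253]
orientation: [[-0.153, 0.988, -0.0], [0.988, 0.153, 0.0], [0.0, -0.0, -1.0]]
contact_force: [0.6, 0.3, -0.1]
gripper_width: 0.0573
grip_force: 0.0
clock: 17.18
ee_pos: [0.4312, -0.0965, 0.108]
orientation: [[-0.153, 0.988, 0.005], [0.988, 0.153, -0.002], [-0.003, 0.005, -1.0]]
contact_force: [0.0, 0.5, -0.1]
gripper_width: 0.0572
grip_force: 0.0
clock: 17.3
ee_pos: [0.4292, -0.0958, 0.1049]
orientation: [[-0.153, 0.988, -0.001], [0.988, 0.153, 0.0], [0.001, -0.001, -1.0]]
contact_force: [0.2, 0.1, -0.8]
gripper_width: 0.0574
grip_force: 0.0
at [429.2 -95.8 104.9] heading 8.8 t 17.3 w 57.4 f [ 0.2  0.1 -0.8] grip 0.0
shift mm [-115.4   84.7   44.8] turn [-0.01 -0.01 -0.2 ] q6 -28.8
[225 216]
```

View pics/s8c.png

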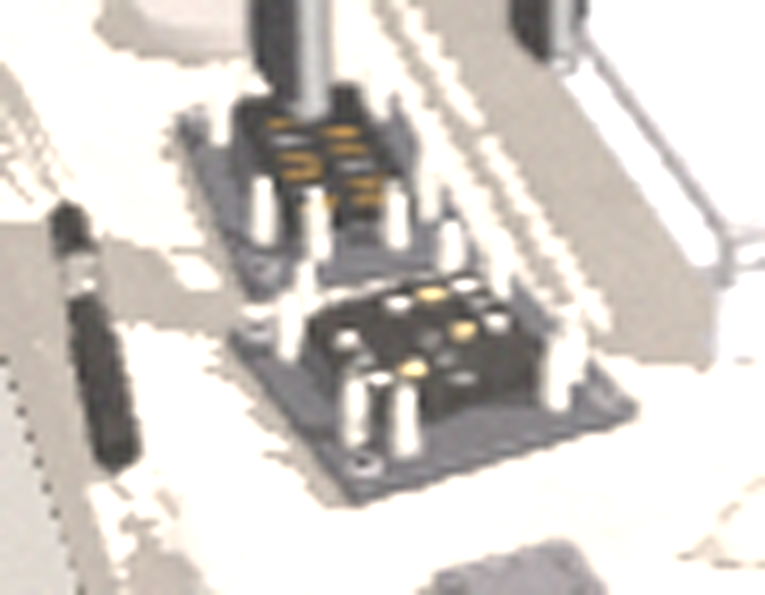

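The square tray at (430,345) lies flat in its nest, oblong tray at (325,165) undisturbed. Next, the square cover.

```bash
python3 -m jog '[[-0.04,0.028,0,0,0,0],[-0.08,0.058,0,0,0,-0.1],[-0.1155,0.085,0.01,0,0,-0.2],[-0.1155,0.085,0.04,0,0,-0.2],[-0.1155,0.085,0.06,0,0,-0.2]]';python3 -m jog '[[0,0,0,0,0,0],[0,0,0,0,0,0]]'; python3 go.py 530.5 -196.9 17 9.8
```

```text
clock: 17.98
ee_pos: [0.5301, -0.197, 0.0421]
orientation: [[-0.169, 0.986, -0.004], [0.986, 0.169, 0.002], [0.003, -0.004, -1.0]]
contact_force: [0.4, -0.1, -0.2]
gripper_width: 0.0571
grip_force: 0.0
clock: 18.23
ee_pos: [0.5314, -0.1971, 0.0456]
orientation: [[-0.17, 0.985, -0.0], [0.985, 0.17, 0.0], [0.0, 0.0, -1.0]]
contact_force: [0.6, 0.3, 0.9]
gripper_width: 0.0573
grip_force: 0.0
at [ 531.4 -197.1   45.6] heading 9.8 t 18.23 w 57.3 f [0.6 0.3 0.9] grip 0.0
shift mm [ 0.4 -0.8 28.6] turn [ 0. -0. -0.] q6 -35.9
```

```bash
python3 -m jog '[[0.0004,-0.0008,0.01,0,0,0],[0.0004,-0.0008,0.02,0,0,0],[0.0004,-0.0008,0.026,0,0,0],[0.0004,-0.0008,0.0285,0,0,0],[0.0004,-0.0008,0.0285,0,0,0]]';python3 -m jog '[[0,0,0,0,0,0],[0,0,0,0,0,0],[0,0,0,0,0,0],[0,0,0,0,0,0]]' 0.6 30;  python3 go.py 530.5 -196.9 17 9.8
```

```text
clock: 18.85
ee_pos: [0.5304, -0.1968, 0.0168]
orientation: [[-0.17, 0.985, -0.0], [0.985, 0.17, 0.0], [0.0, -0.0, -1.0]]
contact_force: [0.1, 0.5, -0.5]
gripper_width: 0.0572
grip_force: 0.0
clock: 19.35
ee_pos: [0.5308, -0.1971, 0.0174]
orientation: [[-0.17, 0.985, 0.001], [0.985, 0.17, -0.0], [-0.0, 0.001, -1.0]]
contact_force: [0.5, 0.1, 2.2]
gripper_width: 0.0488
grip_force: 31.2
at [ 530.8 -197.1   17.4] heading 9.8 t 19.35 w 48.8 f [0.5 0.1 2.2] grip 31.2
shift mm [ 0.2 -0.3  0.4] turn [ 0.01  0.01 -0.  ] q6 -35.9
```

```bash
python3 -m jog '[[0,0,-0.006,0,0,0],[0,0,-0.018,0,0,0],[0,0,-0.034,0,0,0],[0,0,-0.050,0,0,0],[0,0,-0.056,0,0,0]]'; python3 -m jog '[[0,0,0,0,0,0],[0,0,0,0,0,0]]';  python3 go.py 430 -96 72 8.8
```

```text
clock: 19.98
ee_pos: [0.5315, -0.1974, 0.0754]
orientation: [[-0.17, 0.985, 0.003], [0.985, 0.17, -0.002], [-0.002, 0.003, -1.0]]
contact_force: [1.1, 0.1, 0.2]
gripper_width: 0.0488
grip_force: 31.0
clock: 20.23
ee_pos: [0.53, -0.1967, 0.0724]
orientation: [[-0.17, 0.985, -0.001], [0.985, 0.17, 0.001], [0.001, -0.001, -1.0]]
contact_force: [-0.2, 0.6, -0.2]
gripper_width: 0.049
grip_force: 31.0
at [ 530.  -196.7   72.4] heading 9.8 t 20.23 w 49.0 f [-0.2  0.6 -0.2] grip 31.0
shift mm [116.2 -81.4   0.5] turn [-0.01 -0.01  0.2 ] q6 -35.9
```

```bash
python3 -m jog '[[0.01,-0.007,0,0,0,0],[0.035,-0.024,0,0,0,0],[0.065,-0.045,0,0,0,0.1],[0.095,-0.066,0,0,0,0.2],[0.11,-0.077,0,0,0,0.2]]'; python3 -m jog '[[0.0055,-0.0045,0,0,0,0],[0.0055,-0.0045,0,0,0,0],[0.0055,-0.0045,0,0,0,0]]';  python3 go.py 430 -96 49 8.8
```

```text
clock: 20.85
ee_pos: [0.4339, -0.1, 0.0722]
orientation: [[-0.154, 0.988, -0.002], [0.988, 0.154, 0.001], [0.001, -0.001, -1.0]]
contact_force: [-0.0, -0.6, 0.3]
gripper_width: 0.0487
grip_force: 31.1
clock: 21.22
ee_pos: [0.4314, -0.0975, 0.0733]
orientation: [[-0.152, 0.988, 0.001], [0.988, 0.152, -0.0], [-0.001, 0.001, -1.0]]
contact_force: [-0.1, 0.9, 0.2]
gripper_width: 0.0489
grip_force: 31.1
at [431.4 -97.5  73.3] heading 8.8 t 21.23 w 48.9 f [-0.1  0.9  0.2] grip 31.1
shift mm [ 1.7 -1.2 24.3] turn [ 0.01  0.01 -0.01] q6 -28.8
```

```bash
python3 -m jog '[[0.0017,-0.0012,0.006,0,0,0],[0.0017,-0.0012,0.014,0,0,0],[0.0017,-0.0012,0.022,0,0,0],[0.0017,-0.0012,0.026,0,0,0],[0.0017,-0.0012,0.026,0,0,0]]'; python3 -m jog '[[0,0,0,0,0,0],[0,0,0,0,0,0]]';  python3 go.py 430 -96 32.2 8.8;  python3 - <<'E'
from h import *
im=grab('side','side9'); c=proj(im,[.43,-.096,.02])[0].astype(int)
a=im['pixels'][c[1]-25:c[1]+25,c[0]-32:c[0]+32]; cv2.imwrite('pics/s9c.png',cv2.convertScaleAbs(cv2.resize(a,(768,600),interpolation=2),alpha=1.4)); print(c)
E
```

```text
clock: 21.85
ee_pos: [0.4288, -0.0952, 0.0464]
orientation: [[-0.153, 0.988, -0.001], [0.988, 0.153, 0.0], [0.001, -0.001, -1.0]]
contact_force: [-0.6, 0.4, -0.8]
gripper_width: 0.0488
grip_force: 31.1
clock: 22.1
ee_pos: [0.4294, -0.0954, 0.0474]
orientation: [[-0.153, 0.988, 0.001], [0.988, 0.153, -0.0], [-0.0, 0.001, -1.0]]
contact_force: [-0.9, 0.2, 0.9]
gripper_width: 0.0487
grip_force: 31.1
at [429.4 -95.4  47.4] heading 8.8 t 22.1 w 48.7 f [-0.9  0.2  0.9] grip 31.1
shift mm [-0.7  0.5 15.2] turn [ 0.01  0.   -0.  ] q6 -28.7
[230 223]
```

View pics/s9c.png

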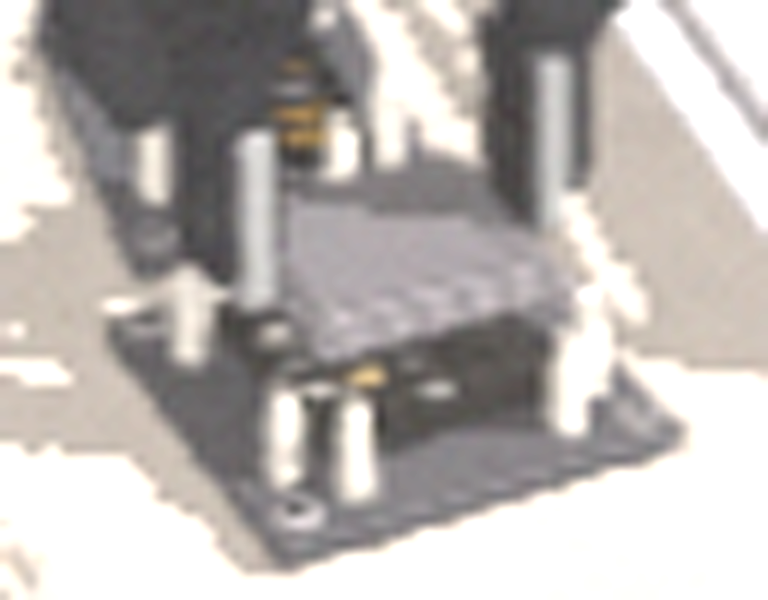

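The cover at (430,270) is level and centred over the tray between the pins. Lower it 15 mm.

```bash
python3 -m jog '[[-0.0006,0.0005,0.004,0,0,0],[-0.0006,0.0005,0.008,0,0,0],[-0.0006,0.0005,0.012,0,0,0],[-0.0006,0.0005,0.0145,0,0,0],[-0.0006,0.0005,0.0145,0,0,0]]'; python3 -m jog '[[0,0,0.0005,0,0,0],[0,0,0.0005,0,0,0]]'; python3 go.py 430 -96 32.2 8.8
```

```text
clock: 22.78
ee_pos: [0.4298, -0.0959, 0.0324]
orientation: [[-0.153, 0.988, 0.0], [0.988, 0.153, 0.0], [0.0, 0.0, -1.0]]
contact_force: [-0.5, -0.2, 0.1]
gripper_width: 0.0489
grip_force: 31.1
clock: 23.02
ee_pos: [0.4298, -0.0959, 0.0324]
orientation: [[-0.153, 0.988, 0.0], [0.988, 0.153, 0.0], [-0.0, 0.0, -1.0]]
contact_force: [-1.9, 0.7, 3.8]
gripper_width: 0.0487
grip_force: 31.5
at [429.8 -95.9  32.4] heading 8.8 t 23.02 w 48.7 f [-1.9  0.7  3.8] grip 31.5
shift mm [-0.2  0.2  0.2] turn [ 0.  0. -0.] q6 -28.8
```

```bash
python3 -m jog '[[0,0,0,0,0,0],[0,0,0,0,0,0],[0,0,0,0,0,0]]' 0.33; python3 -m jog '[[0,0,-0.008,0,0,0],[0,0,-0.025,0,0,0],[0,0,-0.045,0,0,0],[0,0,-0.05,0,0,0],[0,0,-0.05,0,0,0]]'; python3 -m jog '[[0,0,0,0,0,0],[0,0,0,0,0,0]]' 0.45;  python3 go.py 426.1 -206.9 50 5.2
```

```text
clock: 23.4
ee_pos: [0.4296, -0.0958, 0.0317]
orientation: [[-0.153, 0.988, -0.0], [0.988, 0.153, 0.0], [0.0, -0.0, -1.0]]
contact_force: [0.3, -0.3, -0.1]
gripper_width: 0.0572
grip_force: 0.0
clock: 24.02
ee_pos: [0.4299, -0.0959, 0.0823]
orientation: [[-0.153, 0.988, 0.001], [0.988, 0.153, -0.0], [-0.0, 0.001, -1.0]]
contact_force: [-0.9, 0.5, 0.2]
gripper_width: 0.0567
grip_force: 0.0
clock: 24.28
ee_pos: [0.4292, -0.0957, 0.0812]
orientation: [[-0.153, 0.988, -0.002], [0.988, 0.153, 0.001], [0.001, -0.001, -1.0]]
contact_force: [-0.1, -0.0, 0.3]
gripper_width: 0.0471
grip_force: 0.0
at [429.2 -95.7  81.2] heading 8.8 t 24.27 w 47.1 f [-0.1 -0.   0.3] grip 0.0
shift mm [-109.5  -20.    31.1] turn [-0.02 -0.01  0.72] q6 -28.8
```

```bash
python3 -m jog '[[-0.04,-0.007,0,0,0,0.2],[-0.08,-0.014,0,0,0,0.5],[-0.1095,-0.02,0.01,0,0,0.72],[-0.1095,-0.02,0.03,0,0,0.72],[-0.1095,-0.02,0.03,0,0,0.72]]'; python3 -m jog '[[0,0,0,0,0,0],[0,0,0,0,0,0]]';  python3 go.py 426.1 -206.9 18.5 5.2;  python3 - <<'E'
from h import *
im=grab('side','side10'); c=proj(im,[.426,-.207,.01])[0].astype(int)
a=im['pixels'][c[1]-40:c[1]+30,c[0]-45:c[0]+45]; cv2.imwrite('pics/s10c.png',cv2.convertScaleAbs(cv2.resize(a,(765,595),interpolation=2),alpha=1.4)); print(c)
E
```

```text
clock: 24.9
ee_pos: [0.425, -0.2065, 0.0498]
orientation: [[-0.09, 0.996, -0.004], [0.996, 0.09, 0.003], [0.003, -0.004, -1.0]]
contact_force: [0.2, 0.4, -0.2]
gripper_width: 0.0465
grip_force: 0.0
clock: 25.15
ee_pos: [0.4273, -0.2071, 0.0529]
orientation: [[-0.091, 0.996, 0.001], [0.996, 0.091, -0.001], [-0.001, 0.001, -1.0]]
contact_force: [-0.4, 0.9, -0.2]
gripper_width: 0.047
grip_force: 0.0
at [ 427.3 -207.1   52.9] heading 5.2 t 25.15 w 47.0 f [-0.4  0.9 -0.2] grip 0.0
shift mm [ 0.3 -1.2 34.4] turn [0.02 0.01 0.01] q6 -37.9
[244 257]
```

View pics/s10c.png

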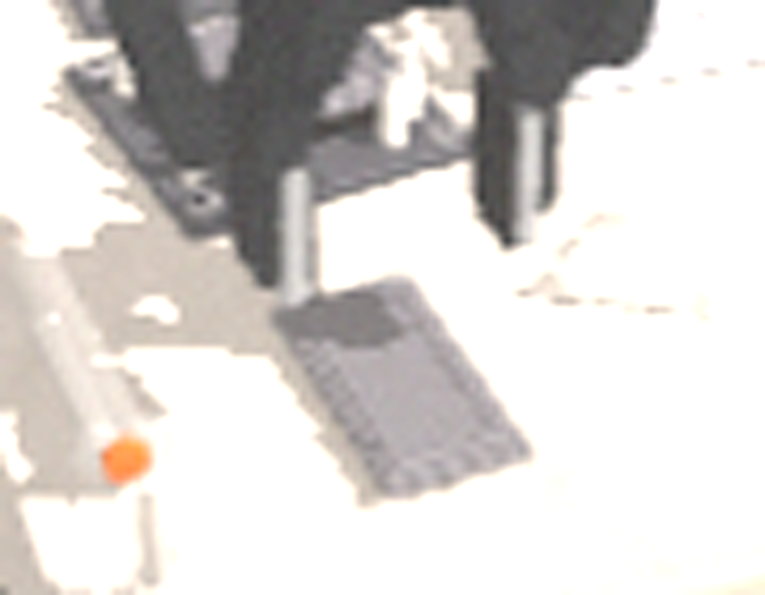

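The oblong cover at (400,390) lies below the fingers, which are about 35 mm above it at (295,290) and (525,240). Descend and grip.

```bash
python3 -m jog '[[0.0003,-0.001,0.01,0,0,0],[0.0003,-0.001,0.022,0,0,0],[0.0003,-0.001,0.030,0,0,0],[0.0003,-0.001,0.034,0,0,0],[0.0003,-0.001,0.034,0,0,0]]';python3 -m jog '[[0,0,0,0,0,0],[0,0,0,0,0,0],[0,0,0,0,0,0],[0,0,0,0,0,0]]' 0.7 30;  python3 go.py 426.1 -206.9 18.5 5.2; python3 -m jog '[[0,0,-0.006,0,0,0],[0,0,-0.018,0,0,0],[0,0,-0.034,0,0,0],[0,0,-0.050,0,0,0],[0,0,-0.056,0,0,0]]'; python3 -m jog '[[0,0,0,0,0,0],[0,0,0,0,0,0]]';  python3 go.py 428.2 2.6 72 -0.8
```

```text
clock: 25.82
ee_pos: [0.4255, -0.2069, 0.0176]
orientation: [[-0.09, 0.996, -0.001], [0.996, 0.09, 0.0], [0.001, -0.001, -1.0]]
contact_force: [0.3, 0.1, -0.6]
gripper_width: 0.047
grip_force: 0.0
clock: 26.32
ee_pos: [0.4259, -0.2071, 0.0183]
orientation: [[-0.09, 0.996, 0.001], [0.996, 0.09, -0.0], [-0.0, 0.001, -1.0]]
contact_force: [-0.0, 0.2, 1.7]
gripper_width: 0.0352
grip_force: 30.1
at [ 425.9 -207.1   18.3] heading 5.2 t 26.32 w 35.2 f [-0.   0.2  1.7] grip 30.1
shift mm [ 0.2  0.2 -0.2] turn [ 0.01  0.   -0.  ] q6 -38.0
clock: 26.95
ee_pos: [0.4266, -0.2075, 0.0762]
orientation: [[-0.09, 0.996, 0.003], [0.996, 0.09, -0.002], [-0.002, 0.003, -1.0]]
contact_force: [0.6, -0.3, 0.3]
gripper_width: 0.0351
grip_force: 29.9
clock: 27.2
ee_pos: [0.4253, -0.2067, 0.0735]
orientation: [[-0.09, 0.996, -0.001], [0.996, 0.09, 0.001], [0.001, -0.001, -1.0]]
contact_force: [-0.1, 0.3, -0.3]
gripper_width: 0.0347
grip_force: 29.9
at [ 425.3 -206.7   73.5] heading 5.2 t 27.2 w 34.7 f [-0.1  0.3 -0.3] grip 29.9
shift mm [208.2  21.8   1.6] turn [-0.01 -0.01  1.2 ] q6 -38.0
```

```bash
python3 -m jog '[[0.01,0.001,0,0,0,0.1],[0.035,0.004,0,0,0,0.2],[0.07,0.007,0,0,0,0.4],[0.105,0.011,0,0,0,0.6],[0.14,0.015,0,0,0,0.8]]'; python3 -m jog '[[0.03,0.0035,0,0,0,0.2],[0.055,0.0055,0,0,0,0.3],[0.065,0.0065,0,0,0,0.4],[0.0685,0.0068,0,0,0,0.4],[0.0685,0.0068,0,0,0,0.4]]'; python3 -m jog '[[0,0,0,0,0,0],[0,0,0,0,0,0]]';  python3 go.py 428.3 3.4 47 -0.8
```

```text
clock: 27.82
ee_pos: [0.4273, -0.0644, 0.0735]
orientation: [[-0.02, 1.0, -0.001], [1.0, 0.02, 0.001], [0.001, -0.001, -1.0]]
contact_force: [-0.4, 0.3, 0.9]
gripper_width: 0.0351
grip_force: 29.9
clock: 28.45
ee_pos: [0.4333, 0.0022, 0.0739]
orientation: [[0.014, 1.0, -0.0], [1.0, -0.014, -0.0], [-0.0, -0.0, -1.0]]
contact_force: [0.1, -0.2, -0.3]
gripper_width: 0.0349
grip_force: 29.9
clock: 28.7
ee_pos: [0.4333, 0.002, 0.074]
orientation: [[0.015, 1.0, -0.0], [1.0, -0.015, -0.0], [-0.0, -0.0, -1.0]]
contact_force: [-0.6, -0.3, -0.6]
gripper_width: 0.0347
grip_force: 29.9
at [433.3   2.   74. ] heading -0.9 t 28.7 w 34.7 f [-0.6 -0.3 -0.6] grip 29.9
shift mm [ 1.4 -5.1 27. ] turn [-0.    0.   -0.01] q6 -6.4
```

```bash
python3 -m jog '[[0.0014,-0.005,0.004,0,0,0],[0.0014,-0.005,0.012,0,0,0],[0.0014,-0.005,0.022,0,0,0],[0.0014,-0.005,0.027,0,0,0],[0.0014,-0.005,0.027,0,0,0]]'; python3 -m jog '[[0,0,0,0,0,0],[0,0,0,0,0,0]]';  python3 go.py 428.3 3.4 33.4 -0.8;  python3 - <<'E'
from h import *
im=grab('side','side11'); c=proj(im,[.43,-.03,.02])[0].astype(int)
a=im['pixels'][c[1]-30:c[1]+40,c[0]-45:c[0]+45]; cv2.imwrite('pics/s11c.png',cv2.convertScaleAbs(cv2.resize(a,(765,595),interpolation=2),alpha=1.4)); print(c)
E
```

```text
clock: 29.32
ee_pos: [0.4278, 0.004, 0.0462]
orientation: [[0.014, 1.0, -0.002], [1.0, -0.014, 0.0], [0.0, -0.002, -1.0]]
contact_force: [-0.5, -1.4, 0.2]
gripper_width: 0.035
grip_force: 29.9
clock: 29.58
ee_pos: [0.4287, 0.0039, 0.0474]
orientation: [[0.014, 1.0, 0.001], [1.0, -0.014, -0.0], [0.0, 0.001, -1.0]]
contact_force: [-1.2, -0.0, -0.6]
gripper_width: 0.0349
grip_force: 29.9
at [428.7   3.9  47.4] heading -0.8 t 29.57 w 34.9 f [-1.2 -0.  -0.6] grip 29.9
shift mm [-0.5 -0.4 14. ] turn [ 0.01 -0.   -0.  ] q6 -6.3
[222 208]
```

View pics/s11c.png

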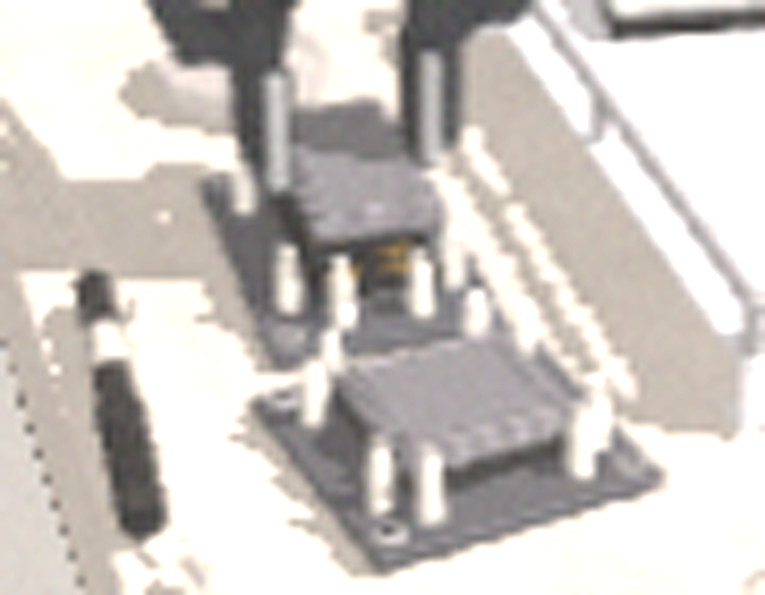

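The square cover at (460,405) lies flat on its tray. The oblong cover at (365,190) is level and centred above the other tray. Lower, release and rise.

```bash
python3 -m jog '[[-0.0004,-0.0004,0.004,0,0,0],[-0.0004,-0.0004,0.008,0,0,0],[-0.0004,-0.0004,0.011,0,0,0],[-0.0004,-0.0004,0.0135,0,0,0],[-0.0004,-0.0004,0.0135,0,0,0]]'; python3 -m jog '[[0,0,0.0007,0,0,0],[0,0,0.0007,0,0,0]]'; python3 go.py 428.3 3.4 33.4 -0.8
```

```text
clock: 30.25
ee_pos: [0.4279, 0.0036, 0.0334]
orientation: [[0.014, 1.0, -0.0], [1.0, -0.014, 0.0], [0.0, -0.0, -1.0]]
contact_force: [-0.7, -0.3, 0.6]
gripper_width: 0.0348
grip_force: 29.9
clock: 30.5
ee_pos: [0.428, 0.0036, 0.0333]
orientation: [[0.014, 1.0, 0.0], [1.0, -0.014, 0.0], [0.0, 0.0, -1.0]]
contact_force: [-1.9, 0.2, 4.6]
gripper_width: 0.035
grip_force: 30.4
at [428.    3.6  33.3] heading -0.8 t 30.5 w 35.0 f [-1.9  0.2  4.6] grip 30.4
shift mm [-0.2  0.3 -0.1] turn [ 0. -0. -0.] q6 -6.3
```

```bash
python3 -m jog '[[0,0,0,0,0,0],[0,0,0,0,0,0],[0,0,0,0,0,0]]' 0.45; python3 -m jog '[[0,0,-0.008,0,0,0],[0,0,-0.03,0,0,0],[0,0,-0.06,0,0,0],[0,0,-0.1,0,0,0],[0,0,-0.12,0,0,0]]' | head -2; python3 -m jog '[[-0.05,0,0,0,0,0],[-0.1,0,0,0,0,0],[-0.15,0,0,0,0,0],[-0.2,0,0,0,0,0],[-0.25,0,0,0,0,0]]'|head -2;python3 -m jog '[[0,0,0,0,0,0],[0,0,0,0,0,0],[0,0,0,0,0,0],[0,0,0,0,0,0]]';  python3 - <<'E'
from seg import *
o=[]
for n in('side','top'):
    im=grab(n,n+'12'); c=proj(im,[.43,-.045,.015])[0].astype(int)
    a=im['pixels'][c[1]-35:c[1]+35,c[0]-45:c[0]+45]; o.append(cv2.convertScaleAbs(cv2.resize(a,(760,295),interpolation=2) if 0 else cv2.resize(a,(385,300),interpolation=2),alpha=1.4))
cv2.imwrite('pics/s12c.png',np.hstack([cv2.resize(x,(400,312)) for x in o]))
yy,xx=np.mgrid[200:250,200:305]; o,d=ray(im,np.c_[xx.ravel(),yy.ravel()]); P=(o+d*im['z_map'][200:250,200:305].ravel()[:,None])*1000
for n,c,t,hx,hy in(('ob',(428,3.5),-.8,14,30),('sq',(430,-96),8.8,20,20)):
    t=np.radians(t); q=(P[:,:2]-c)@np.array([[np.cos(t),-np.sin(t)],[np.sin(t),np.cos(t)]]); k=(abs(q[:,0])<hx)&(abs(q[:,1])<hy)
    f,*_=np.linalg.lstsq(np.c_[q[k],np.ones(k.sum())],P[k,2],rcond=None); print(n,'tilt deg',np.degrees(f[:2]).round(2),'top z',f[2].round(1))
E
```

```text
clock: 30.88
ee_pos: [0.4278, 0.0036, 0.0326]
orientation: [[0.014, 1.0, -0.0], [1.0, -0.014, 0.0], [0.0, -0.0, -1.0]]
contact_force: [-0.7, -0.9, 0.7]
gripper_width: 0.047
grip_force: 0.0
clock: 31.5
ee_pos: [0.4291, 0.0034, 0.156]
clock: 32.12
ee_pos: [0.4243, -0.2481, 0.1535]
clock: 32.62
ee_pos: [0.4246, -0.2453, 0.1529]
orientation: [[0.012, 1.0, 0.0], [1.0, -0.012, 0.0], [0.0, 0.0, -1.0]]
contact_force: [-0.6, -0.3, 0.7]
gripper_width: 0.047
grip_force: 0.0
ob tilt deg [-0.72  0.31] top z 20.7
sq tilt deg [0.13 0.32] top z 20.6
```

View pics/s12c.png

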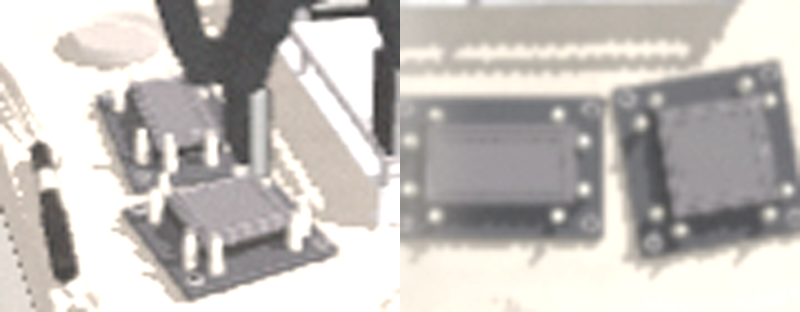

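Both covers lie flat: side view at (175,110) and (230,210), top view at (505,160) and (720,155). Both top faces are at 21 mm as expected and level, and the gripper is clear. Hand in.

```bash
python3 -c "
from cell import ticket
print(ticket.sign_off())"
```

```text
the job is handed in; nothing more can be done
None
```

I packed both trays: each is seated in its matching nest with its cover flat on top and the chips still in place, and the job is handed in at about 33 s on the robot's clock. I never moved the gel box or dish, though I took no separate final measurement of them.

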